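Unlatch and uncover the leaning keypad tub

TASK

Open the parts tub beside the printer: pull the red latch knob out to its stop so that the latch lets go of the lid, then lift the blue lid off by its black knob and set it down gently, without dropping it, flat and knob up, wholly on the orange board. Leave the latch pulled out, and do not disturb the bottle, the screwdriver or the loose keypad.

Things in the scene. Friction and masses are not known exactly. Their poses are not given: they have to be found in the camera images.
- tub: White round tub, outer diameter 150 mm, 70 mm tall, wall 5 mm, fixed on a stand and leaning 30 degrees so that its mouth faces up and towards the robot. Origin: centre of its underside. z runs along its leaning axis, out of the mouth (rim at z = 70 mm); y is level, towards the side that carries the latch; x points up the slope, away from the robot
- latch (a joint): Sprung latch slide on the tub's +y side. 0 = home, its nose reaching 10 mm over the lid's edge (2 mm above it) and holding the lid down; 0.03 m = pulled fully out to its stop along the tub's +y. It takes about 10 N and a brake keeps it where it is left
- latch_knob (a point): Middle of the red round latch knob, 26 mm in diameter, 32 mm tall, standing parallel to the tub's axis; at x = 0, y = 105, z = 107 mm in the tub's frame when home, and moves with the latch. Its steel slide bar, 18 mm wide, runs 24 to 29 mm below this point, above a dark guide block 36 mm wide
- lid: Loose blue disc lid, diameter 150 mm, 6 mm thick, with a grey spigot 132 mm in diameter and 8 mm deep below it that sits 4 mm loose all round in the tub's mouth; mass about 0.26 kg. Origin: centre of the spigot's underside; z points up through the knob. The disc lies from z = 8 to 14 mm
- lid_knob: Black round knob in the middle of the lid, part of it. Origin: on the lid's top face; z along the knob. A steel neck 18 mm in diameter up to z = 13 mm, then the black head, 34 mm in diameter, from z = 13 to 41 mm
- board: Fixed orange resin board lying on the table, 230 x 230 x 12 mm, where the lid is to be put. Origin: centre of its underside; top at z = 12 mm; x and y parallel to its edges
- bottle: Bystander: closed white bottle, 56 mm in diameter, 130 mm tall, standing. Origin: centre of its underside
- driver: Bystander: screwdriver with an orange handle, 160 mm long, lying along its x. Origin: under its middle
- keypad: Bystander: loose green keypad plate with white buttons, 100 x 60 x 15 mm. Origin: centre of its underside
Mind the look-alikes: they are no part of the job. Several things have the shape of the lid; the one meant has the colours described above.

How it is judged:
On the way, in this order (a step that is already met when the one before it is completed fails the run):
1. the latch is pulled out to its stop (value of joint latch above 0.027 m), for 0.2 s.
2. the lid, held by its black knob, is lifted clear of the tub's mouth (z of lid in the frame of tub above 0.085 m and contact force between the fingers and lid_knob above 0.5 N), for 0.2 s.
At the end, for the whole second after the job is handed in: The lid lies at rest, flat (within about 3 degrees) and knob up, directly on the orange board and wholly on it (its centre within 45 mm of the board's middle along each edge direction), and the latch is still pulled out (more than 20 mm) (x of lid in the frame of board between -0.045 and 0.045 m and y of lid in the frame of board between -0.045 and 0.045 m and height (world z) of lid between 0.008 and 0.016 m and angle between lid's own z axis and vertical below 0.06 rad and linear speed of lid below 0.02 m/s and value of joint latch above 0.02 m); the robot touches nothing.
It fails at once if the lid is dropped or thrown (it moves faster than 0.5 m/s while the fingers do not touch it) (linear speed of lid above 0.5 m/s and contact force between the fingers and lid below 0.05 N).
It fails at once if the bottle is moved more than 30 mm (distance of bottle from where it was at the start of the episode above 0.03 m).
It fails at once if the screwdriver is moved more than 30 mm (distance of driver from where it was at the start of the episode above 0.03 m).
It fails at once if the loose keypad is moved more than 30 mm (distance of keypad from where it was at the start of the episode above 0.03 m).
It also fails if it takes over 54 s, if anything falls off the work surface, if the arm or the gripper's body presses on something with over 40 N, if the wrist force passes 120 N, or if a joint passes its speed limit or range.

ROBOT

A 6-joint arm with a two-finger parallel gripper is mounted at the origin on the work surface. World frame = base frame: x ahead of the robot, y to its left, z up, the work surface at z = 0. Lengths are in m, angles in rad, forces in N, time in s.
With the tool pointing down it reaches from about 0.3 to 0.825 m from the base axis. Payload 5.4 kg.
Tool frame: the origin (TCP) lies on the centre line of the jaws, within the pads' length; the fingertips stand manip.tip_reach ahead of it and the grasp point (between the pads) lies 3 mm ahead of it (manip.tip_reach is the distance from the TCP to the fingertips, in m); z points along the fingers, y is the line along which they close (so a half turn about z gives the same grasp; the last joint's range is limited). The gripper opens to 92 mm and grips with 3 to 60 N. Pads are 20 mm wide; open, the fingers measure 128 mm over their backs; the gripper's body (75 mm by 189 mm) begins 69 mm behind the grasp point.
Start: joints at [1.075, 0.158, 1.597, -0, 1.386, -0.21], TCP at [0.162, 0.552, 0.237] pointing down, gripper open.
Joint ranges: [-2.91, 2.91], [-0.94, 2.29], [0.18, 2.7], [-1.29, 4.43], [0.17, 2.64], [-3, 3]. Speed limits (rad/s): [2.57, 2.57, 3.14, 3.14, 3.14, 3.14].

INTERFACE

Orientations are given as a unit quaternion [w, x, y, z].
In Python, from rig import manip gives the robot as it stands. The module is installed in compiled form; this text tells all that it offers.
- The arm moves only by the tool play_rows, never from a script. Its argument "targets" is one flat list of numbers, 5 for each row, row after row: the opening, from 0 (shut) to 1 (fully open), then the shift along the tool's x, y, z in mm, then the turn about the tool's z in degrees. A call has 1 to 12 rows; each row shifts and turns the commanded pose from where the row before left it, along the tool's axes as they then stand; what a row does not reach is not made up. A row lasts 1/8 s, in which the tool goes at most 62.5 mm and 10.7 degrees, less where a joint would pass 70% of its speed; a pose out of reach is approached as far as the arm can. A call with a gripper value outside its range is refused whole. The fingers move at their own pace and stop on an object; "newtons" is the grip in N (left out, the last holds). Time passes only in rows, so rows that do not move let the fingers close. It gives the time, the measured TCP pose, the force, the opening and the grip force at its end, in the units of the state.
- manip.observe(): the state, without advancing time (a new reading comes with each control period).
- manip.snapshot(name): name is "side" or "top"; returns the picture (400x640x3 uint8, red, green, blue); there is no depth.
- manip.get_calibration(name): a dict with "intrinsics" (3x3 intrinsics, pixels), "origin" and "attitude" of the camera in the world. Camera axes: x right, y up, looking along -z (the intrinsics and any distortion apply to the point x, -y, -z); pixel columns grow to the right and rows downward; lengths in m; the calibration is good to about 2 mm. A picture is of the moment at which its call begins. get_calibration takes no time and is no camera call.
- manip.job_done(): hands the job in; it is judged then, once.
Trained networks look in the newest picture that a camera, given by its name, has taken for a name from the list of things; names that differ only in an ending like _2 or _b are one class to them, and where a whole thing is asked for, a point or a joint stands for the part that bears it (a point fixed in the world has none). Each returns a list of dicts, best first, with "score" (0 to 1); they miss things now and then, are a little off and sometimes report something else, mostly with a low value. They report only what shows in the picture. A call takes as long as a camera call. They do not tell look-alikes from the thing itself.
- manip.recognise(target, camera): "uv" ([column, row] in pixels, amid what is visible of it).
- manip.outline_of(target, camera): "region" (400x640 bool, what is visible of it) and "uv" ([column, row] in pixels, amid what is visible of it).
The state is a dict: "time_s": time; "joints": joint angles; "qd": joint speeds; "joint_efforts": joint torques, N m; "eef_pos": TCP position; "eef_rot": TCP orientation; "contact_force": force on the tool from outside, world axes, zero at the start; "ft_torque": the same for the moment, N m; "width": opening from 0.0 (shut) to 1.0 (fully open); "grip_force": force on a finger pad.
Only numpy, scipy, OpenCV 4.12 (cv2) and the standard library are available. Lean on these libraries where they do the work, as an engineer would, in place of code of your own. Each camera call takes 0.05 s, during which the arm holds its last target. There are 200 camera calls.

## Working session

There is one attempt and no reset: what is moved stays moved. The work goes in short steps, Python scripts to look and compute and a tool call to move; the robot and the scene stay as the last step left them, time stands still between calls to the robot, and variables do not carry over. Pictures are saved under pics/ and viewed, at most 10 in all, crops included, and the job is handed in when it is done.

Besides the shell and the picture viewer there is one more tool, called after "Emit:" in YAML: its name, and indented under it one key for each argument. play_rows: Moves the arm, as the interface text tells. Its arguments: {"type":"object","properties":{"targets":{"type":"array","items":{"type":"number"}},"newtons":{"type":"number"}},"required":["targets"]}

```bash
mkdir -p pics
cat > h.py <<'E'
import numpy as np, cv2
from rig import manip
from scipy.spatial.transform import Rotation as R
def q2R(q): return R.from_quat([q[1],q[2],q[3],q[0]]).as_matrix()
def cal(n):
    c=manip.get_calibration(n); a=np.array(c['attitude'],float)
    A=a if a.shape==(3,3) else q2R(a)
    return np.array(c['intrinsics']),np.array(c['origin']),A,c
def proj(n,P):
    K,o,A,c=cal(n); p=(np.atleast_2d(P)-o)@A; p=p*[1,-1,-1]
    u=p@K.T; return u[:,:2]/u[:,2:]
def ray(n,uv):
    K,o,A,c=cal(n); d=np.linalg.solve(K,[uv[0],uv[1],1.])*[1,-1,-1]
    return o,A@d
def onz(n,uv,z):
    o,d=ray(n,uv); return o+d*(z-o[2])/d[2]
def tri(uvs,uvt):
    o1,d1=ray('side',uvs);o2,d2=ray('top',uvt)
    M=np.c_[d1,-d2]; t=np.linalg.lstsq(M,o2-o1,rcond=None)[0]
    a=o1+t[0]*d1;b=o2+t[1]*d2
    return (a+b)/2,np.linalg.norm(a-b)
def save(n,f):
    im=manip.snapshot(n); cv2.imwrite('pics/'+f,im[:,:,::-1]); return im
E
python3 - <<'E'
from h import *
print(manip.tip_reach,manip.observe())
for n in('side','top'):
    save(n,n+'0.png'); print(cal(n)[3])
    for t in('tub','latch_knob','lid','lid_knob','board','bottle','driver','keypad'):
        print(n,t,[(np.round(d['uv']).tolist(),round(d['score'],2)) for d in manip.recognise(t,n)])
E
```

```text
0.022 {'time_s': 0.0, 'joints': array([ 1.07490484e+00,  1.59048103e-01,  1.59823732e+00,  3.27764035e-05,
        1.38619794e+00, -2.10108169e-01]), 'qd': array([ 0.0003089 , -0.00198238, -0.00014884,  0.00106782, -0.0013563 ,
       -0.00099987]), 'joint_efforts': array([-5.14542280e-04, -3.85575056e+01, -3.22109270e+01,  7.00927502e-02,
        3.79529572e-02, -1.41432215e-04]), 'eef_pos': array([0.16182653, 0.55114455, 0.23561687]), 'eef_rot': array([-3.41936198e-04,  1.42408825e-01,  9.89807473e-01, -8.81495263e-04]), 'contact_force': array([-0.32797556, -0.07445604,  0.1403443 ]), 'ft_torque': array([ 0.03212205, -0.01637134, -0.0176512 ]), 'grip_force': 0.0, 'width': 0.9976698207746818}
{'intrinsics': array([[440.51620161,   0.        , 326.82690067],
       [  0.        , 440.51620161, 197.10911504],
       [  0.        ,   0.        ,   1.        ]]), 'origin': array([0.39423631, 0.8915396 , 0.82710057]), 'attitude': array([-0.0751812 , -0.0323699 ,  0.44137677,  0.89358073])}
side tub [([326.0, 168.0], 0.84)]
side latch_knob [([339.0, 164.0], 0.61)]
side lid [([332.0, 150.0
[... 227 characters left out ...]
24,   0.        , 322.54810665],
       [  0.        , 377.45314824, 203.90369607],
       [  0.        ,   0.        ,   1.        ]]), 'origin': array([ 0.45429576, -0.05055131,  1.11416864]), 'attitude': array([ 0.71541157,  0.02429694, -0.03872666, -0.69720599])}
top tub [([365.0, 186.0], 0.72)]
top latch_knob [([351.0, 211.0], 0.49)]
top lid [([355.0, 276.0], 0.87), ([390.0, 201.0], 0.62), ([450.0, 194.0], 0.62), ([352.0, 211.0], 0.24)]
top lid_knob [([354.0, 277.0], 0.62), ([456.0, 190.0], 0.56), ([392.0, 206.0], 0.49), ([354.0, 210.0], 0.44)]
top board [([218.0, 194.0], 0.64), ([389.0, 201.0], 0.38)]
top bottle [([303.0, 140.0], 0.78)]
top driver []
top keypad [([299.0, 197.0], 0.88)]
```

View pics/side0.png

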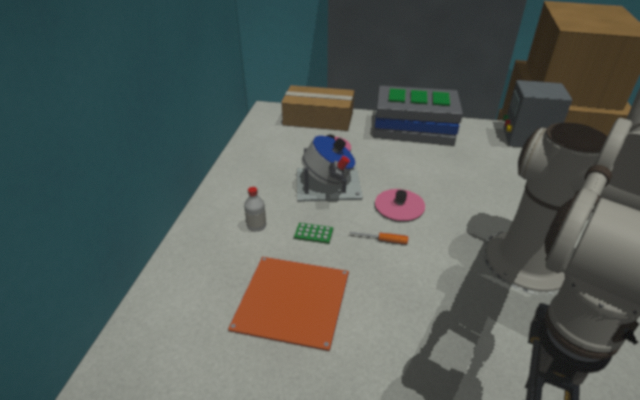

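View pics/top0.png

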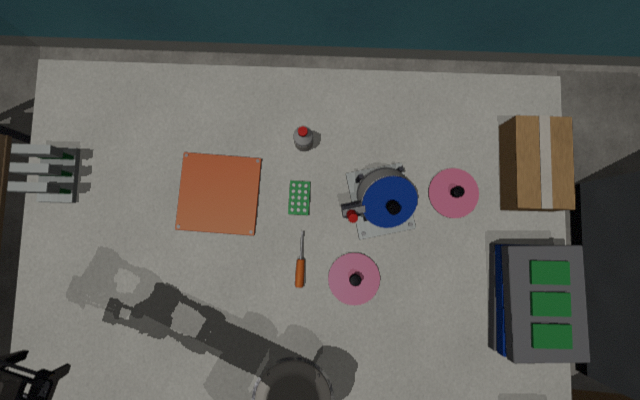

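Candidates for the lid: blue disc with a black knob (top 389,201; side 334,150), and pink discs (top 355,278 and 453,192). Only the blue one, which sits on the tub, fits the description. I'll confirm that in an enlarged crop and fit the tub pose.

```bash
cat > fit.py <<'E'
from h import *
from scipy.optimize import least_squares
S={n:cv2.imread(f'pics/{n}0.png') for n in('side','top')}
box={'side':(290,120,370,210),'top':(335,155,430,245)}
def masks(n):
    x0,y0,x1,y1=box[n]; h=cv2.cvtColor(S[n],cv2.COLOR_BGR2HSV); m=np.zeros(h.shape[:2],bool); m[y0:y1,x0:x1]=1
    H,s,v=h[...,0],h[...,1],h[...,2]
    b=m&(H>100)&(H<130)&(s>120); r=m&((H<6)|(H>172))&(s>140)&(v>60); k=m&(v<45)
    return b,r,k
def big(m):
    c,_=cv2.findContours(m.astype(np.uint8),cv2.RETR_EXTERNAL,cv2.CHAIN_APPROX_NONE); return max(c,key=cv2.contourArea)
def hullstat(pts):
    h=cv2.convexHull(pts.astype(np.float32)); M=cv2.moments(h); return np.array([M['m10']/M['m00'],M['m01']/M['m00']]),M['m00']
def cyl(r,c,z0,z1):
    t=np.linspace(0,2*np.pi,60,endpoint=False); return np.array([[c[0]+r*np.cos(a),c[1]+r*np.sin(a),z] for z in(z0,z1) for a in t])
def T(p):
    c,s=np.cos(p[3]),np.sin(p[3]); Rz=np.array([[c,-s,0],[s,c,0],[0,0,1]])
    a=np.pi/6; Ry=np.array([[np.cos(a),0,-np.sin(a)],[0,1,0],[np.sin(a),0,np.cos(a)]]); return Rz@Ry,np.array(p[:3])
def W(p,X): r,t=T(p); return np.atleast_2d(X)@r.T+t
E
cat > f1.py <<'E'
from fit import *
obs={}
for n in S:
    b,r,k=masks(n)
    obs[n]=(hullstat(big(b)[:,0]+0.0),hullstat(big(r)[:,0]+0.0)); print(n,obs[n],b.sum(),r.sum())
LID=cyl(.075,(0,0),.070,.076)
KN=cyl(.013,(0,.105),.107-.016,.107+.016)
def res(p):
    o=[]
    for n in S:
        o+=list((hullstat(proj(n,W(p,LID)))[0]-obs[n][0][0]))
        o+=list((hullstat(proj(n,W(p,KN)))[0]-obs[n][1][0]))
    return o
o=least_squares(res,[.45,-.2,.1,0.],x_scale=[.1,.1,.1,.3]); p=o.x
print(p,np.degrees(p[3]),np.round(o.fun,2)); np.save('p.npy',p)
for nm,X in(('lidtop',[0,0,.076]),('head',[0,0,.104]),('latch',[0,.105,.107]),):print(nm,W(p,X))
for n in S: print(n,'area',hullstat(proj(n,W(p,LID)))[1],hullstat(proj(n,W(p,KN)))[1])
# board
for n in S:
    h=cv2.cvtColor(S[n],cv2.COLOR_BGR2HSV); m=(h[...,0]<14)&(h[...,1]>150)&(h[...,2]>90)
    q=cv2.boxPoints(cv2.minAreaRect(big(m))) if n=='top' else cv2.approxPolyDP(big(m),8,True)[:,0]
    c=np.array([onz(n,u,.012) for u in q]); print(n,'board',c.mean(0),[np.linalg.norm(c[i]-c[i-1]).round(3) for i in range(len(c))],np.degrees(np.arctan2(*(c[1]-c[0])[1::-1])))
for n,l in(('top',dict(bottle=(303,133,.13),keypad=(299,198,.015),drv=(300,272,.015),drvtip=(303,232,.01))),('side',dict(bottle=(253,190,.13),keypad=(314,232,.015),drv=(393,238,.015)))):
    for k,v in l.items(): print(n,k,onz(n,v[:2],v[2]).round(3))
ims=[]
for n in S:
    x0,y0,x1,y1=box[n]; im=cv2.resize(S[n][y0:y1,x0:x1],None,fx=4,fy=4,interpolation=cv2.INTER_CUBIC)
    for X,c in((LID,(0,255,0)),(KN,(0,255,255)),(cyl(.017,(0,0),.089,.117),(255,255,255))):
        hu=cv2.convexHull(proj(n,W(p,X)).astype(np.float32))[:,0]; hu=((hu-[x0,y0]+.5)*4).astype(int); cv2.polylines(im,[hu],True,c,1)
    ims.append(cv2.copyMakeBorder(im,0,400-im.shape[0],0,0,cv2.BORDER_CONSTANT))
cv2.imwrite('pics/c1.png',np.hstack(ims))
E
python3 f1.py
```

```text
side ((array([333.45366528, 151.18510834]), 723.0), (array([342.96231884, 161.96811594]), 57.5)) 544 68
top ((array([389.42891251, 201.43214726]), 2164.0), (array([351.87431694, 215.78324226]), 91.5)) 2054 103
[ 0.58788717 -0.23852877  0.06044334  0.20174707] 11.559255468297435 [ 0.77  0.34 -0.2  -0.28 -0.36  0.11  0.69 -0.83]
lidtop [[ 0.55065789 -0.24614326  0.12626127]]
head [[ 0.53694184 -0.2489486   0.15050998]]
latch [[ 0.51443223 -0.14637878  0.15310806]]
side area 907.7960883686319 124.30730951786973
top area 2301.696084645111 132.41833305708133
side board [0.57758719 0.24416017 0.012     ] [np.float64(0.22), np.float64(0.21), np.float64(0.219), np.float64(0.213)] 87.4928639946341
top board [0.62819831 0.23016595 0.012     ] [np.float64(0.226), np.float64(0.121), np.float64(0.228), np.float64(0.122)] -0.8036101800002258
top bottle [ 0.73  -0.013  0.13 ]
top keypad [ 0.568 -0.002  0.015]
top drv [ 0.355 -0.012  0.015]
top drvtip [ 0.47  -0.017  0.01 ]
side bottle [ 0.734 -0.003  0.13 ]
side keypad [0.569 0.006 0.015]
side drv [ 0.354 -0.007  0.015]
```

View pics/c1.png

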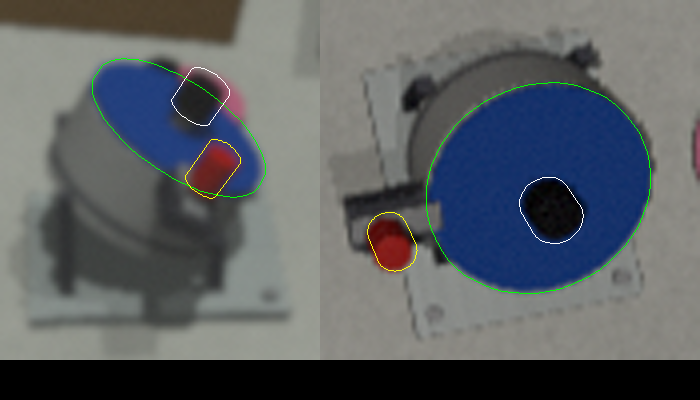

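The crop shows the blue lid sitting on the tub, with its black knob at about top (394,207) and the red latch knob at top (352,216). The fit is within about 1 px, and the yaw of 11.6° matches the base plate's edge. The pink discs are decoys. Next I work out the approach.

```bash
cat > d.py <<'E'
from fit import *
import sys
p=np.load('p.npy')
def delta(tgt,note=''):
    s=manip.observe(); M=q2R(s['eef_rot']); e=(M.T@(np.array(tgt)-s['eef_pos']))*1000
    yaw=np.degrees(np.arctan2(M[1,1],M[0,1])); print(note,'tool d',e.round(1),'yaw y',yaw.round(1),'tz',M[:,2].round(3),'want',90+np.degrees(p[3]))
def g(X): return W(p,X)[0]+[0,0,.003]
E
python3 - <<'E'
from d import *
t=g([0,.105,.113]); print(t)
delta(t,'latch')
q=[(184,153),(261,157),(256,235),(177,229)]
c=np.array([onz('top',u,.012) for u in q]); print(c.mean(0),c.round(3).tolist())
E
```

```text
[ 0.51149307 -0.14697993  0.16130421]
latch tool d [-532.2 -571.8   75.3] yaw y 73.6 tz [-0. -0. -1.] want 101.55925546829744
[0.57662349 0.22979005 0.012     ] [[0.693, 0.34, 0.012], [0.687, 0.113, 0.012], [0.457, 0.119, 0.012], [0.469, 0.347, 0.012]]
```

Emit:
play_rows:
  targets: [0.7,-40,-43,0,0,0.7,-40,-43,0,0,0.7,-40,-43,0,0,0.7,-40,-43,0,0,0.7,-40,-43,0,0,0.7,-40,-43,0,0,0.7,-40,-43,0,0,0.7,-40,-43,0,0,0.7,-40,-43,0,0,0.7,-40,-43,0,0,0.7,-40,-43,0,0,0.7,-40,-43,0,0]
  newtons: 30

```text
time_s: 2.4
eef_pos: [0.4779, -0.0808, 0.2369]
eef_rot: [0.0, 0.143, 0.99, 0.0]
contact_force: [-0.8, 0.9, 1.4]
width: 0.697
grip_force: 0.0
```

Emit:
play_rows:
  targets: [0.7,-26,-28,0,0,0.7,-26,-28,0,0,0.7,0,0,0,-9,0.7,0,0,0,-9,0.7,0,0,0,-10,0.7,0,0,0,0,0.7,0,0,0,0]

```text
time_s: 3.28
eef_pos: [0.5113, -0.1471, 0.2366]
eef_rot: [0.0, -0.1, 0.995, -0.0]
contact_force: [-0.5, 0.1, -0.0]
width: 0.703
grip_force: 0.0
```

Run:
```python
from d import *
delta(g([0,.105,.113]),'latch'); print(manip.observe()['width'],manip.observe()['contact_force'])
```

```text
latch tool d [-0.2  0.1 75.3] yaw y 101.5 tz [ 0. -0. -1.] want 101.55925546829744
0.702786383306239 [-0.46907051  0.05839079 -0.03248072]
```

Emit:
play_rows:
  targets: [0.7,0,0,25,0,0.7,0,0,20,0,0.7,0,0,15,0,0.7,0,0,15,0,0.7,0,0,0,0]

```text
time_s: 3.9
eef_pos: [0.5106, -0.1467, 0.1604]
eef_rot: [-0.001, -0.101, 0.995, 0.001]
contact_force: [-0.2, -0.2, 0.6]
width: 0.698
grip_force: 0.0
```

Run:
```python
from d import *
s=save('side','s1.png'); t=save('top','t1.png')
a=cv2.resize(s[110:210,280:380],None,fx=4,fy=4,interpolation=2); b=cv2.resize(t[155:255,330:430],None,fx=4,fy=4,interpolation=2)
cv2.imwrite('pics/c2.png',np.hstack([a,b])[:,:,::-1])
```

```text
(no output)
```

View pics/c2.png

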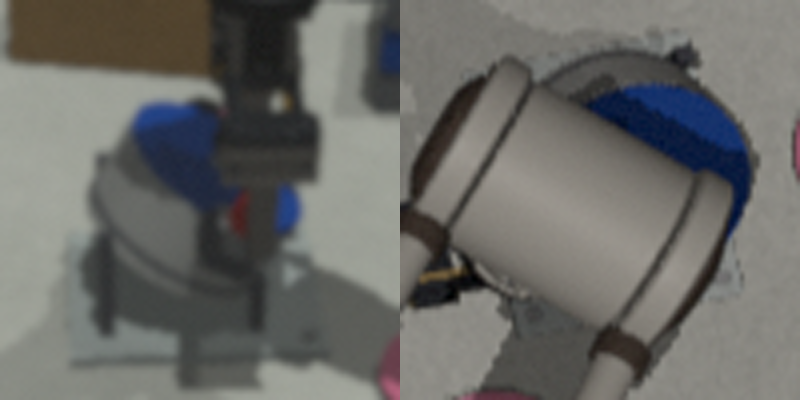

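The outer finger is at crop x≈265, with red visible to its left at crop x≈240. I'll check whether parallax explains that offset.

Run:
```python
from d import *
s=manip.observe(); M=q2R(s['eef_rot']); e=s['eef_pos']
f=lambda u:((u-[280,110]+.5)*4).round(0).tolist()
for dx in(-10,10):
  for sy in(-1,1):
    for yy in(32,50): print('finger x',dx,'y',sy*yy,f(proj('side',e+M@np.array([dx,sy*yy,22])/1000)),f(proj('side',e+M@np.array([dx,sy*yy,-10])/1000)))
hu=f(proj('side',W(p,cyl(.013,(0,.105),.091,.123)))); hu=np.array(hu); print(hu.min(0),hu.max(0))
im=cv2.imread('pics/s1.png')[110:210,280:380]; h=cv2.cvtColor(im,cv2.COLOR_BGR2HSV); m=((h[...,0]<8)|(h[...,0]>170))&(h[...,1]>120)
ys,xs=np.nonzero(m); print(np.c_[xs,ys][(xs>50)&(xs<75)&(ys>40)]*4)
```

```text
finger x -10 y -32 [[240.0, 200.0]] [[241.0, 162.0]]
finger x -10 y -50 [[238.0, 186.0]] [[239.0, 149.0]]
finger x -10 y 32 [[245.0, 250.0]] [[247.0, 211.0]]
finger x -10 y 50 [[247.0, 265.0]] [[249.0, 225.0]]
finger x 10 y -32 [[267.0, 199.0]] [[269.0, 161.0]]
finger x 10 y -50 [[266.0, 186.0]] [[267.0, 148.0]]
finger x 10 y 32 [[274.0, 249.0]] [[276.0, 210.0]]
finger x 10 y 50 [[276.0, 264.0]] [[278.0, 225.0]]
[225. 179.] [281. 238.]
[[240 196]
 [240 200]
 [236 204]
 [240 204]
 [236 208]
 [240 208]
 [232 212]
 [236 212]
 [240 212]
 [236 216]
 [240 216]
 [236 220]
 [240 220]
 [236 224]
 [240 224]]
```

The finger's predicted span of 245–277 matches what I see, and the knob base sticks out as expected. I'll close the gripper and pull.

Emit:
play_rows:
  targets: [0,0,0,0,0,0,0,0,0,0,0,0,0,0,0,0,0,0,0,0,0,0,0,0,0]
  newtons: 40

```text
time_s: 4.62
eef_pos: [0.5112, -0.1462, 0.1617]
eef_rot: [-0.0, -0.101, 0.995, 0.001]
contact_force: [-0.5, 4.0, 3.9]
width: 0.272
grip_force: 40.0
```

Emit:
play_rows:
  targets: [0,0,4,0,0,0,0,5,0,0,0,0,5,0,0,0,0,5,0,0,0,0,5,0,0,0,0,4,0,0,0,0,2,0,0,0,0,0,0,0]

```text
time_s: 5.62
eef_pos: [0.5054, -0.1202, 0.1618]
eef_rot: [0.0, -0.101, 0.995, -0.003]
contact_force: [-0.3, -7.9, -2.3]
width: 0.274
grip_force: 40.0
```

Emit:
play_rows:
  targets: [0,0,2,0,0,0,0,1,0,0,0,0,0,0,0]

```text
time_s: 6.0
eef_pos: [0.5048, -0.1175, 0.1618]
eef_rot: [0.0, -0.101, 0.995, -0.003]
contact_force: [1.4, -8.8, -1.7]
width: 0.271
grip_force: 40.0
```

Emit:
play_rows:
  targets: [0,0,2,0,0,0,0,1,0,0,0,0,0,0,0,0,0,0,0,0]

```text
time_s: 6.5
eef_pos: [0.5047, -0.1168, 0.1618]
eef_rot: [0.001, -0.101, 0.995, -0.005]
contact_force: [1.9, -16.3, -5.4]
width: 0.275
grip_force: 40.1
```

It's at the stop: 30 mm of travel and the force is rising. I'll release and go up.

Emit:
play_rows:
  targets: [0.27,0,-3,0,0,0.65,0,-3,0,0,0.65,0,0,0,0,0.65,0,0,0,0,0.65,0,0,0,0,0.65,0,0,-20,0,0.65,0,0,-30,0,0.65,0,0,-40,0,0.65,0,0,0,0,0.65,0,0,0,0]

```text
time_s: 7.75
eef_pos: [0.5049, -0.1175, 0.2509]
eef_rot: [-0.0, -0.101, 0.995, 0.0]
contact_force: [0.7, -0.5, -1.0]
width: 0.65
grip_force: 0.0
```

Run:
```python
from d import *
print(manip.observe()['contact_force'],manip.observe()['width'])
delta(g([0,0,.107]),'lidknob')
```

```text
[ 0.66649192 -0.51072677 -1.00436998] 0.6497478024225345
lidknob tool d [  -3.4 -135.3   94.7] yaw y 101.6 tz [-0.001  0.    -1.   ] want 101.55925546829744
```

Emit:
play_rows:
  targets: [0.75,-1,-45,0,0,0.75,-1,-45,0,0,0.75,-1,-45,0,0,0.75,0,0,0,0,0.75,0,0,30,0,0.75,0,0,30,0,0.75,0,0,20,0,0.75,0,0,14,0,0.75,0,0,0,0]

```text
time_s: 8.88
eef_pos: [0.5345, -0.2482, 0.156]
eef_rot: [-0.001, -0.102, 0.995, 0.001]
contact_force: [0.4, 0.3, 0.9]
width: 0.745
grip_force: 0.0
```

Run:
```python
from d import *
delta(g([0,0,.107]),'lidknob'); print(manip.observe()['contact_force'])
s=save('side','s2.png'); 
cv2.imwrite('pics/c3.png',cv2.resize(s[110:210,280:380],None,fx=5,fy=5,interpolation=2)[:,:,::-1])
```

```text
lidknob tool d [-0.7 -1.2 -0.1] yaw y 101.7 tz [-0.003  0.002 -1.   ] want 101.55925546829744
[0.36987485 0.3365955  0.88349997]
```

View pics/c3.png

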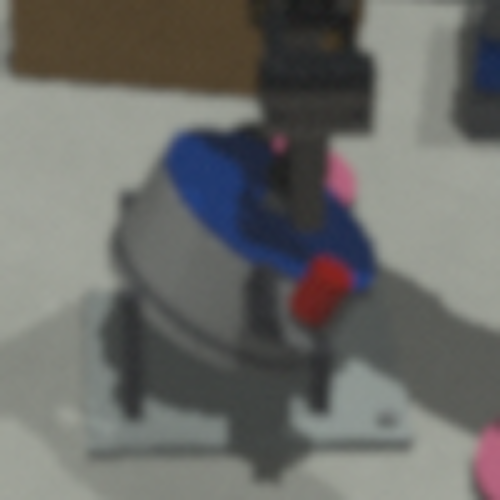

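The latch knob (crop 322,290) is clear of the lid, and the fingers straddle the black knob (crop 310,180). I'll close the gripper and lift along the tub's axis.

Emit:
play_rows:
  targets: [0,0,0,0,0,0,0,0,0,0,0,0,0,0,0,0,0,0,0,0,0,0,0,0,0]
  newtons: 35

```text
time_s: 9.55
eef_pos: [0.5354, -0.2497, 0.1579]
eef_rot: [0.0, -0.101, 0.995, -0.0]
contact_force: [0.2, -1.5, 0.6]
width: 0.362
grip_force: 35.0
```

Emit:
play_rows:
  targets: [0,1.5,0,-2.6,0,0,2.5,0,-4.3,0,0,3,0,-5.2,0,0,3,0,-5.2,0,0,5,0,-8.7,0,0,5,0,-8.7,0,0,0,0,-5,0,0,0,0,0,0,0,0,0,0,0]

```text
time_s: 10.68
eef_pos: [0.5157, -0.2532, 0.197]
eef_rot: [-0.0, -0.101, 0.995, 0.0]
contact_force: [-0.5, 0.5, -1.9]
width: 0.363
grip_force: 35.0
```

Run:
```python
from d import *
s=save('side','s3.png'); t=save('top','t3.png')
a=cv2.resize(s[100:200,280:380],None,fx=4,fy=4,interpolation=2); b=cv2.resize(t[155:255,330:430],None,fx=4,fy=4,interpolation=2)
cv2.imwrite('pics/c4.png',np.hstack([a,b])[:,:,::-1])
```

```text
(no output)
```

View pics/c4.png

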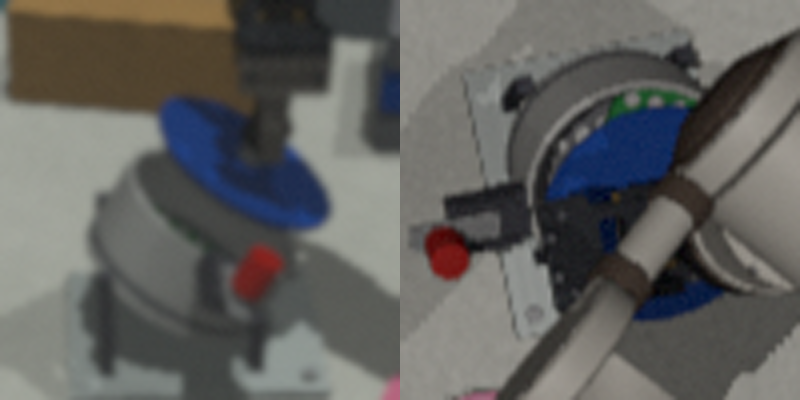

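The lid is out of the mouth, held and still leaning (crop 245,160), and the latch is still out (crop 258,272). I'll raise it and carry it over.

Emit:
play_rows:
  targets: [0,0,0,-10,0,0,0,0,-20,0,0,0,0,-20,0,0,0,0,-13,0,0,-5,20,0,0,0,-8,30,0,0,0,-10,35,0,0,0,-10,35,0,0,0,-10,35,0,0,0,-10,35,0,0,0,-10,35,0,0,0,-10,35,0,0]

```text
time_s: 12.28
eef_pos: [0.5338, 0.0186, 0.2592]
eef_rot: [-0.001, -0.102, 0.995, 0.001]
contact_force: [-0.1, -0.5, -2.2]
width: 0.358
grip_force: 35.0
```

Emit:
play_rows:
  targets: [0,-10,35,0,0,0,-10,35,0,0,0,-10,35,0,0,0,-10,35,0,0,0,-8,30,0,0,0,-4,20,0,0,0,-2,15,0,0,0,0,0,0,0,0,0,0,0,0]

```text
time_s: 13.4
eef_pos: [0.5465, 0.2269, 0.2602]
eef_rot: [-0.0, -0.101, 0.995, -0.0]
contact_force: [0.7, 0.5, -2.6]
width: 0.362
grip_force: 35.0
```

```bash
cat > look.py <<'E'
from d import *
import sys
delta([.547,.228,.25],'pre'); delta([.577,.234,.06],'flat'); o=manip.observe(); print(o['eef_pos'],o['contact_force'],o['width'])
k=sys.argv[1]
s=save('side',f's{k}.png'); t=save('top',f't{k}.png')
a=cv2.resize(s[200:350,200:400],None,fx=2,fy=2,interpolation=2); b=cv2.resize(t[130:280,150:350],None,fx=2,fy=2,interpolation=2)
cv2.imwrite(f'pics/c{k}.png',np.hstack([a,b])[:,:,::-1])
E
python3 look.py 5
```

```text
pre tool d [-0.7  1.  10.2] yaw y 101.6 tz [-0.    -0.001 -1.   ] want 101.55925546829744
flat tool d [-31.3   0.9 200.2] yaw y 101.6 tz [-0.    -0.001 -1.   ] want 101.55925546829744
[0.54652051 0.22692272 0.26024661] [ 0.67363123  0.45656832 -2.63416856] 0.36249227210855434
```

View pics/c5.png

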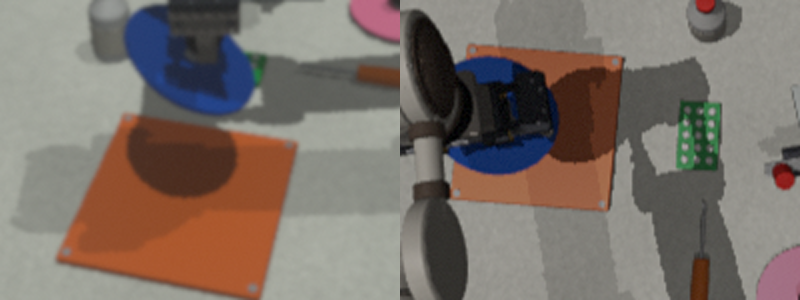

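The lid is held over the board, still leaning, with the bystanders untouched. I'll descend to just above the board, then estimate the lid's lean from the side view.

Emit:
play_rows:
  targets: [0,0,1,15,0,0,0,0,25,0,0,0,0,30,0,0,0,0,30,0,0,0,0,25,0,0,0,0,15,0,0,0,0,10,0,0,0,0,8,0,0,0,0,0,0]

```text
time_s: 14.62
eef_pos: [0.5462, 0.2286, 0.1021]
eef_rot: [-0.0, -0.101, 0.995, -0.0]
contact_force: [0.0, -0.4, -2.4]
width: 0.366
grip_force: 35.0
```

```bash
cat > tilt.py <<'E'
from fit import *
from scipy.optimize import minimize_scalar
import sys
o=manip.observe(); M=q2R(o['eef_rot']); G=o['eef_pos']+M[:,2]*.003
print(o['eef_pos'],o['contact_force'],o['width'])
im=save('side',sys.argv[1]+'.png')[:,:,::-1]; h=cv2.cvtColor(np.ascontiguousarray(im),cv2.COLOR_BGR2HSV)
m=(h[...,0]>100)&(h[...,0]<130)&(h[...,1]>110); m[:,:200]=0; m[:,400:]=0; m[:190]=0
c=cv2.convexHull(big(m)).astype(float)[:,0]; cc,ar=hullstat(c); E=cv2.fitEllipse(c.astype(np.float32))
def model(v):
    th,a=v; up=np.array([0,0,1.]); ax=np.cos(th)*up+np.sin(th)*M[:,0]; X=np.cos(th)*M[:,0]-np.sin(th)*up
    P=cyl(.075,(0,0),-.006-a,-a); B=np.c_[X,np.cross(ax,X),ax]
    return proj('side',G+P@B.T)
def r(v):
    H=cv2.convexHull(model(v).astype(np.float32)); return [cv2.pointPolygonTest(H,tuple(map(float,q)),True) for q in c]
s=least_squares(r,[.4,.031]); print('tilt deg',np.degrees(s.x[0]),'grip over lid top mm',s.x[1]*1e3,'rms px',np.sqrt(np.mean(s.fun**2)),'area',ar,hullstat(model(s.x))[1])
E
python3 tilt.py s6
```

```text
[0.54622636 0.22861266 0.1021392 ] [ 0.02073908 -0.40895652 -2.39927411] 0.36638494876549005
tilt deg 23.10489390631058 grip over lid top mm 34.542431654833116 rms px 2.5430351961986806 area 2010.5 2569.11352387676
```

Emit:
play_rows:
  targets: [0,0,0,6,0,0,0,0,4,0,0,0,0,3,0,0,0,0,0,0]

```text
time_s: 15.18
eef_pos: [0.5464, 0.2286, 0.0894]
eef_rot: [0.0, -0.101, 0.995, 0.0]
contact_force: [-1.0, -1.0, -0.6]
width: 0.36
grip_force: 35.0
```

Emit:
play_rows:
  targets: [0,0,0,0,0,0,0,0,0,0,0,0,0,0,0]
  newtons: 12

```text
time_s: 15.55
eef_pos: [0.5463, 0.2286, 0.0894]
eef_rot: [0.0, -0.101, 0.995, 0.0]
contact_force: [-0.5, -0.0, -1.8]
width: 0.368
grip_force: 12.0
```

```bash
python3 tilt.py s7
```

```text
[0.54634555 0.22863651 0.08938188] [-0.5209168  -0.04206165 -1.7889682 ] 0.368045859426894
tilt deg 22.918311786617462 grip over lid top mm 30.999989595865472 rms px 2.6436337996825867 area 1902.0 2555.382915248163
```

Emit:
play_rows:
  targets: [0,0,0,3,0,0,-3,0,1.6,0,0,-3,0,1.7,0,0,-3,0,1.9,0,0,-3,0,1.9,0,0,0,0,0,0]
  newtons: 10

```text
time_s: 16.35
eef_pos: [0.5585, 0.2311, 0.0792]
eef_rot: [0.0, -0.101, 0.995, 0.0]
contact_force: [3.7, 0.6, 2.6]
width: 0.37
grip_force: 10.0
```

```bash
python3 tilt.py s8
```

```text
[0.55852341 0.2311187  0.07915513] [3.73556055 0.61276827 2.6454201 ] 0.369832239568977
tilt deg 22.68115939619045 grip over lid top mm 33.02570284327818 rms px 1.3578722562267684 area 2219.5 2559.7813818505965
```

Emit:
play_rows:
  targets: [0,-2.7,0,2.2,0,0,-2.7,0,2.2,0,0,-2.6,0,2.3,0,0,-2.5,0,2.4,0,0,0,0,0,0]
  newtons: 8

```text
time_s: 17.02
eef_pos: [0.5674, 0.233, 0.0691]
eef_rot: [-0.001, -0.101, 0.995, -0.0]
contact_force: [0.4, -0.1, -1.9]
width: 0.366
grip_force: 8.0
```

```bash
python3 tilt.py s9
```

```text
[0.56743803 0.23302158 0.06905953] [ 0.41251382 -0.12881196 -1.91644302] 0.36590868577277025
tilt deg 22.895871880959913 grip over lid top mm 29.44355878500328 rms px 2.516566914772262 area 2279.5 2557.663673670497
```

Run:
```python
import cv2
a=cv2.imread('pics/s9.png')[195:345,210:390]; cv2.imwrite('pics/c9.png',cv2.resize(a,None,fx=4,fy=4,interpolation=2))
```

```text
(no output)
```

View pics/c9.png

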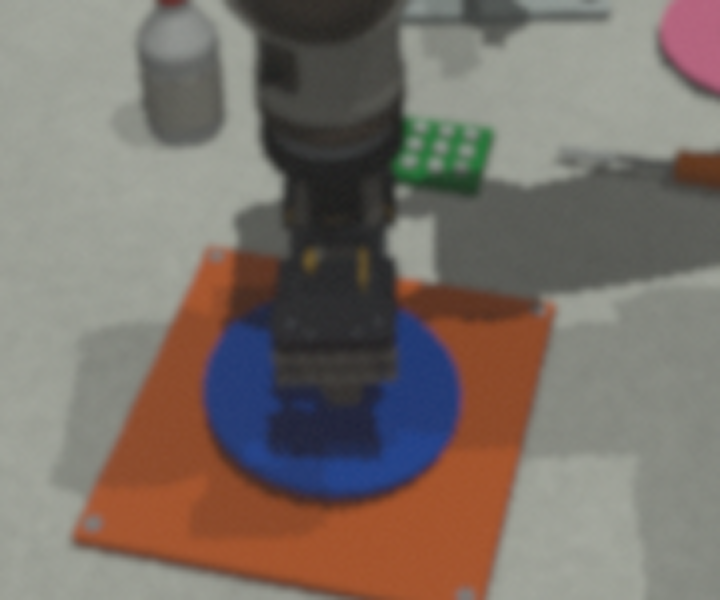

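The lid now hangs nearly level over the board (crop 333,398), with the board centre at about (325,425). I'll lower it until it touches.

Emit:
play_rows:
  targets: [0,-2,0,2,0,0,-2,0,2,0,0,-2,0,2,0,0,-1,0,1,0,0,0,0,1,0,0,0,0,0,0]

```text
time_s: 17.82
eef_pos: [0.5755, 0.2346, 0.0623]
eef_rot: [0.0, -0.101, 0.995, 0.0]
contact_force: [0.2, 0.5, -1.7]
width: 0.37
grip_force: 8.0
```

Emit:
play_rows:
  targets: [0,0,0,1.5,0,0,0,0,1,0,0,0,0,1,0,0,0,0,0,0]

```text
time_s: 18.32
eef_pos: [0.5762, 0.2348, 0.0611]
eef_rot: [0.001, -0.101, 0.995, -0.0]
contact_force: [-4.0, -0.2, 10.6]
width: 0.369
grip_force: 8.0
```

The lid is pressed onto the board. I'll ease off, open the gripper, wait, and retreat.

Emit:
play_rows:
  targets: [0,0,0,0,0,0,0,0,0,0,0,0,0,-1,0,0,0,0,0,0]
  newtons: 3

```text
time_s: 18.82
eef_pos: [0.576, 0.2347, 0.0603]
eef_rot: [0.001, -0.101, 0.995, 0.0]
contact_force: [2.9, 0.4, 2.7]
width: 0.366
grip_force: 3.0
```

Emit:
play_rows:
  targets: [0.45,0,0,0,0,0.6,0,0,0,0,0.75,0,0,0,0,0.75,0,0,0,0,0.75,0,0,-10,0,0.75,0,0,-30,0,0.75,0,0,-50,0,0.75,0,0,-50,0,0.75,30,-30,-40,0,0.75,0,0,0,0]

```text
time_s: 20.08
eef_pos: [0.5535, 0.1983, 0.245]
eef_rot: [0.004, -0.101, 0.995, -0.0]
contact_force: [0.2, -0.8, -0.3]
width: 0.747
grip_force: 0.0
```

Run:
```python
from fit import *
o=manip.observe(); print(o['eef_pos'],o['contact_force'],o['width'])
s=save('side','s10.png'); t=save('top','t10.png')
a=cv2.resize(s[195:345,210:390],None,fx=2,fy=2,interpolation=2); b=cv2.resize(t[130:280,160:380],None,fx=2,fy=2,interpolation=2)
cv2.imwrite('pics/c10.png',np.hstack([a,b])[:,:,::-1])
for n,im in(('side',s),('top',t)):
    h=cv2.cvtColor(im[:,:,::-1].copy(),cv2.COLOR_BGR2HSV); m=(h[...,0]>100)&(h[...,0]<130)&(h[...,1]>110); m[:140]=0; m[300:]=0; m[:,:150]=0; m[:,400:]=0
    c,ar=hullstat(big(m)[:,0]+0.); C=onz(n,c,.012+.012)
    print(n,c,C, 'area',ar,hullstat(proj(n,cyl(.075,C[:2],.020,.026)))[1])
```

```text
[0.55345141 0.19825196 0.24504997] [ 0.18666847 -0.76417667 -0.28569394] 0.7469823328947133
side [291.51608513 287.57906459] [0.58313578 0.21755401 0.024     ] area 1347.0 2560.5363179128617
top [218.59870333 205.46881288] [0.53950844 0.22783503 0.024     ] area 745.5 2154.1456720955903
```

View pics/c10.png

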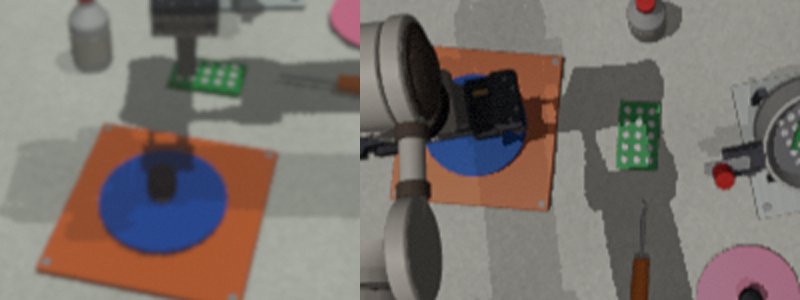

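The lid lies flat and knob up, centred on the board (crop 163,202), and the gripper is clear of everything. The latch is still out (crop 724,177) and the bystanders are unmoved. Handing in.

```bash
python3 -c "
from rig import manip; print(manip.job_done())"
```

```text
the job is handed in; nothing more can be done
None
```

I handed the job in at about 20 s of the 54 s limit: the latch is pulled out, and the blue lid lies flat, knob up and near the centre of the orange board. The bottle, screwdriver and keypad look unmoved, and no verdict came back.

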